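Find the stamped crate and push it into the dispatch lane

ROBOT

A 7-joint arm with a two-finger parallel gripper is mounted at the origin on the work surface. World frame = base frame: x ahead of the robot, y to its left, z up, the work surface at z = 0. Lengths are in m, angles in rad, forces in N, time in s.
With the tool pointing down it reaches from about 0.425 to 0.95 m from the base axis. Payload 16.7 kg.
Tool frame: the origin (TCP) lies on the centre line of the jaws, within the pads' length; the fingertips stand 25 mm ahead of it and the grasp point (between the pads) lies 6 mm ahead of it; z points along the fingers, y is the line along which they close (so a half turn about z gives the same grasp; the last joint's range is limited). The gripper opens to 94 mm and grips with 3 to 60 N. Pads are 16 mm wide; open, the fingers measure 119 mm over their backs; the gripper's body (75 mm by 177 mm) begins 78 mm behind the grasp point.
Start: joints at [-1.26, 0.426, 0.074, 1.606, -0.034, 1.111, -0.067], TCP at [0.3, 0.605, 0.23] pointing down, gripper open.
Joint ranges: [-2.85, 2.85], [-0.5, 2.14], [-1.23, 1.37], [0.21, 2.46], [-1.02, 4.16], [0.16, 2.05], [-2.73, 2.73]. Speed limits (rad/s): [1.89, 1.89, 2.39, 2.39, 3.01, 3.01, 3.01].

INTERFACE

Orientations are given as a 3x3 rotation matrix whose columns are the frame's x, y, z axes.
In Python, from plant import read_state, snapshot, ticket gives the robot as it stands.
- The arm moves only by the tool move_arm, never from a script. Its argument "deltas" is text: rows parted by semicolons, each of 7 numbers parted by spaces: the shift along the tool's x, y, z in cm, then the turn, a rotation vector about the tool's x, y, z in rad, then the finger opening in cm, from 0 to 9.4. In form: x y z rx ry rz grip; .... A call has 1 to 20 rows; each row is the pose to reach, as a shift and turn from the pose commanded when the call began, along the tool's axes at that moment; what a row does not reach only later rows make up. A row lasts 1/10 s, in which the tool goes at most 50 mm and 8.59 degrees, less where a joint would pass 70% of its speed; a pose out of reach is approached as far as the arm can. A call with a gripper value outside its range is refused whole. The fingers move at their own pace and stop on an object; "squeeze" is the grip in N (left out, the last holds). Time passes only in rows, so rows that repeat a pose let the fingers close. It gives the time, the measured TCP pose, the force, the opening and the grip force at its end, in the units of the state.
- read_state(): the state, without advancing time (a new reading comes with each control period).
- snapshot(name): name is "scene" or "top"; returns a dict with "pixels" (400x640x3 uint8, red, green, blue), "fx", "fy", "cx", "cy" (pixels), "world_to_cam" (4x4, takes a point from world to camera coordinates). Camera axes: x right, y down, z forward; pixel columns grow to the right and rows downward; lengths in m; the calibration is good to about 2 mm. A picture is of the moment at which its call begins. There is no depth.
- ticket.close_job(): hands the job in; it is judged then, once.
The state is a dict: "time_s": time; "qpos": joint angles; "joint_vel": joint speeds; "joint_torque": joint torques, N m; "tool_pos": TCP position; "eef_rot": TCP orientation; "force": force on the tool from outside, world axes, zero at the start; "torque": the same for the moment, N m; "opening": finger opening in m; "grip_force": force on a finger pad.
Only numpy, scipy, OpenCV 4.12 (cv2) and the standard library are available. Lean on these libraries where they do the work, as an engineer would, in place of code of your own. Each camera call takes 0.05 s, during which the arm holds its last target. There are 200 camera calls.

TASK

Two blue parts crates stand upright on the green mat, one on each side of the dispatch lane, and only one of them has a yellow stamp on its underside. With the fingertips, tip both crates over towards the robot, one after the other, so that each lies on its side with its underside facing away from the robot; then push the stamped one, still lying so, sideways until it is wholly between the two yellow-and-black tape lines of the dispatch lane. Leave the other crate lying on its own side of the lane, do not pick any crate up off the mat, and leave the label printer, phone, jar and screwdriver where they are.

Things in the scene. Friction and masses are not known exactly. Their poses are not given: they have to be found in the camera images.
- crate_1: One of the two crates: blue empty open-topped parts crate, 0.2 to 0.33 kg, 90 (x) by 90 (y) by 115 (z) mm, walls 4 mm; origin at the centre of its underside, z towards its mouth. Starts upright, x away from the robot within 0.2 rad. Pushed near the top it tips about its lower edge without sliding and falls over beyond about 0.75 rad.
- crate_2: The other crate, alike from above and the sides: same size, axes and behaviour as crate_1; either may stand on the left. Lying on its side towards the robot, a crate has its x axis up, mouth facing the robot, underside facing away from the robot and its origin 45 mm above the mat.
- crate_1_mouth (a point): centre of the mouth of crate_1, 115 mm from its origin along its z.
- crate_2_mouth (a point): centre of the mouth of crate_2, 115 mm from its origin along its z.
- stamp (a point): centre of the yellow round stamp, 68 mm across, on the underside of the stamped crate; it lies at that crate's origin. Hidden under the crate while it stands; seen from the far side of the table once the crate lies on its side.
- lane: dispatch lane, flat on the mat: two yellow tape lines with black marks, each 440 mm long and 15 mm wide, running along x, their inner edges 170 mm apart. Origin midway between them and midway along them, on the mat; x points away from the robot, y to its left. It never turns.
- printer: bystander: black and yellow label printer, 100 by 130 by 125 mm, origin at the centre of its underside.
- phone: bystander: dark phone lying flat, 72 by 148 by 9 mm, origin at the centre of its underside.
- jar: bystander: jar with white cap, 52 mm across, 70 mm tall, origin at the centre of its underside.
- screwdriver: bystander: screwdriver lying flat, 180 mm long.
Mind the look-alikes: they are no part of the job. What is shaped like the crate_1 but pink is not meant. Leave any red look-alike of the crate_2 alone.

How it is judged:
By the outcome, as a careful person would: the job done as asked, in the order asked, and still so for the second after the job is handed in, with the robot touching nothing.
It also fails if it takes over 72 s, if anything falls off the work surface, if the arm or the gripper's body presses on something with over 40 N, if the wrist force passes 120 N, or if a joint passes its speed limit or range.

## Working session

There is one attempt and no reset: what is moved stays moved. The work goes in short steps, Python scripts to look and compute and a tool call to move; the robot and the scene stay as the last step left them, time stands still between calls to the robot, and variables do not carry over. Pictures are saved under pics/ and viewed, at most 10 in all, crops included, and the job is handed in when it is done.

Besides the shell and the picture viewer there is one more tool, called after "Request:" in YAML: its name, and indented under it one key for each argument. move_arm: Moves the arm, as the interface text tells. Its arguments: {"type":"object","properties":{"deltas":{"type":"string"},"squeeze":{"type":"number"}},"required":["deltas"]}

```bash
mkdir -p pics; ls; python3 - <<'E'
from plant import read_state, snapshot
import cv2,numpy as np
s=read_state();print(s)
for n in("scene","top"):
    d=snapshot(n);cv2.imwrite(f"pics/{n}0.png",d["pixels"][:,:,::-1]);print(d["fx"],d["cx"],d["cy"],np.round(d["world_to_cam"],4))
    np.savez(n+"0.npz",**{k:v for k,v in d.items()})
E
```

```text
pics
{'time_s': 0.0, 'qpos': array([-1.2595116 ,  0.42670936,  0.07382902,  1.6066241 , -0.03407573,
        1.11083376, -0.06710549]), 'joint_vel': array([-0.00044266, -0.001654  , -0.00073642, -0.00327201,  0.00092705,
       -0.0005433 ,  0.00141635]), 'joint_torque': array([-2.93773510e-04, -9.35788465e+01,  3.66648272e+00, -4.54190075e+01,
       -4.88071865e-02,  2.00750108e-02,  1.23573413e-04]), 'tool_pos': array([0.2999706 , 0.60420514, 0.22978252]), 'eef_rot': array([[-8.95700768e-01,  4.44657056e-01, -4.86266893e-04],
       [ 4.44657309e-01,  8.95699940e-01, -1.22297162e-03],
       [-1.08253735e-04, -1.31163875e-03, -9.99999134e-01]]), 'force': array([-0.589155  ,  0.08513308,  0.28378166]), 'torque': array([ 0.01078329, -0.03285524,  0.0258249 ]), 'grip_force': 0.0, 'opening': 0.09393651153587296}
372.3239123260325 313.4277395353873 200.39950954523505 [[-0.6813  0.732  -0.006   0.4634]
 [ 0.433   0.3963 -0.8096 -0.1943]
 [-0.5902 -0.5542 -0.5869  1.6359]
 [ 0.      0.      0.      1.    ]]
383.7234450821911 315.5713895840373 198.32961313633348 [[ 0.0263 -0.9996  0.0139 -0.0228]
 [-0.9857 -0.0282 -0.166   0.631 ]
 [ 0.1663 -0.0093 -0.986   1.1834]
 [ 0.      0.      0.      1.    ]]
```

View pics/scene0.png

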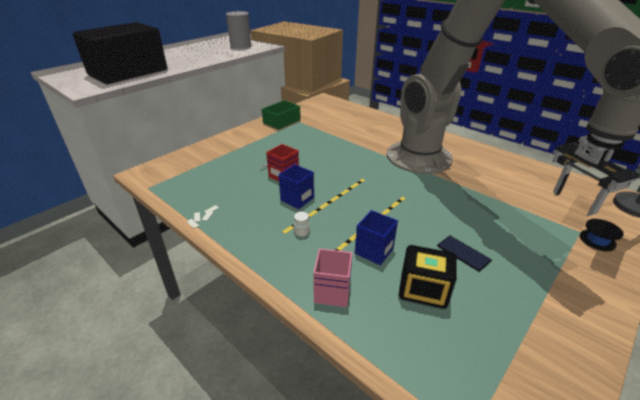

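View pics/top0.png

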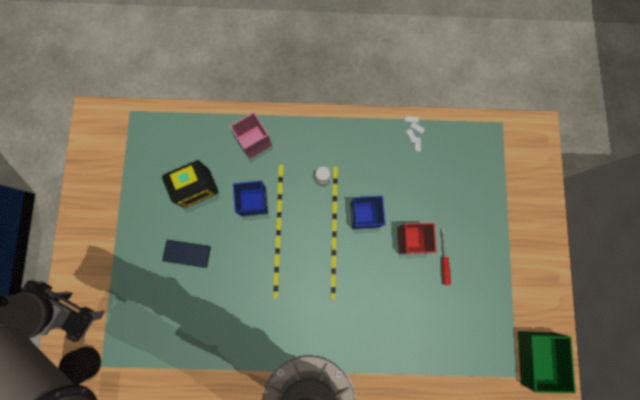

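The scene view shows two blue crates, near (297,187) and (376,238). In the top view they are at (250,198), left of the lane, and (367,212), right of it. The tape lines are at columns of about 279 and 335, and the jar is at (323,175). Next I'll measure these.

```bash
cat >h.py <<'E'
import numpy as np,cv2
from plant import read_state,snapshot
def ray(d,uv,z):
    W=np.array(d["world_to_cam"]);R=W[:3,:3];C=-R.T@W[:3,3]
    uv=np.atleast_2d(uv).astype(float)
    v=np.c_[(uv[:,0]-d["cx"])/d["fx"],(uv[:,1]-d["cy"])/d["fy"],np.ones(len(uv))]@R
    return C+v*((z-C[2])/v[:,2])[:,None]
def blobs(d,lo,hi,amin=60):
    h=cv2.cvtColor(np.array(d["pixels"]),cv2.COLOR_RGB2HSV)
    m=cv2.inRange(h,np.array(lo),np.array(hi))
    return [c[:,0] for c in cv2.findContours(m,cv2.RETR_EXTERNAL,cv2.CHAIN_APPROX_NONE)[0] if cv2.contourArea(c)>amin]
BLUE=((112,120,60),(128,255,255))
YEL=((22,120,120),(34,255,255))
E
python3 - <<'E'
from h import *
d=dict(np.load("top0.npz"))
for c in blobs(d,*BLUE):
    m=c.mean(0)
    if not(100<m[0]<500 and m[1]<300):continue
    p=ray(d,c,.115)[:,:2].astype(np.float32); r=cv2.minAreaRect(p)
    print("blue",m,c.min(0),c.max(0),r,"\n",cv2.boxPoints(r).round(4))
h=cv2.cvtColor(d["pixels"],cv2.COLOR_RGB2HSV)
m=cv2.inRange(h,*map(np.array,YEL))
for lo,hi in((272,286),(328,341)):
    v,u=np.nonzero(m[160:305,lo:hi]);p=ray(d,np.c_[u+lo,v+160],0)
    k=np.polyfit(p[:,0],p[:,1],1);print("tape x",p[:,0].min(),p[:,0].max(),"y",p[:,1].mean(),"slope",k)
for n,uv,z in(("jar",(323,175),.07),("phone",(187,253),.009),("printer",(187,178),.125),("pink",[(250,157),(234,132),(270,148)],.0),("red",[(398,226),(399,252)],0.1)):
    print(n,ray(d,uv,z).round(3))
E
```

```text
blue [368.21621622 211.36936937] [353 196] [384 227] ((0.5850390195846558, -0.1661844104528427), (0.09181266278028488, 0.09218475967645645), 4.858290195465088) 
 [[ 0.5354 -0.1241]
 [ 0.5432 -0.216 ]
 [ 0.6347 -0.2082]
 [ 0.6269 -0.1164]]
blue [249.25217391 197.51304348] [234 181] [265 214] ((0.6174236536026001, 0.19802147150039673), (0.09724096208810806, 0.09135092049837112), 7.82961893081665) 
 [[0.563  0.2366]
 [0.5755 0.1461]
 [0.6718 0.1594]
 [0.6594 0.2499]]
tape x 0.31467672614466213 0.7521841533494027 y 0.11563316438963239 slope [-0.00081739  0.11607278]
tape x 0.3161474651109335 0.7506611482845229 y -0.06960706999044321 slope [-0.00090723 -0.06911581]
jar [[ 0.705 -0.027  0.07 ]]
phone [[0.447 0.406 0.009]]
printer [[0.671 0.388 0.125]]
pink [[0.777 0.222 0.   ]
 [0.864 0.282 0.   ]
 [0.811 0.155 0.   ]]
red [[ 0.545 -0.26   0.1  ]
 [ 0.466 -0.263  0.1  ]]
```

```bash
cat >>h.py <<'E'
from scipy.spatial.transform import Rotation as Ro
def delta(p,ang,s=None):
    """tool pointing down, tool y at world heading ang"""
    s=s or read_state();R=s["eef_rot"]
    y=np.array([np.cos(ang),np.sin(ang),0]);z=np.array([0,0,-1.]);T=np.c_[np.cross(y,z),y,z]
    print("cm",(R.T@(np.array(p)-s["tool_pos"])*100).round(2),"rv",Ro.from_matrix(R.T@T).as_rotvec().round(3))
E
python3 - <<'E'
from h import *
a=np.pi/2+.137
for z in(.2,.115):delta((.697,.209,z),a)
E
```

```text
cm [-53.14 -17.75   3.01] rv [-0.001 -0.    -0.598]
cm [-53.14 -17.74  11.51] rv [-0.001 -0.    -0.598]
```

Request:
move_arm:
  deltas: "-53.1 -17.7 3 0 0 -0.598 4; -53.1 -17.7 3 0 0 -0.598 4; -53.1 -17.7 3 0 0 -0.598 4; -53.1 -17.7 3 0 0 -0.598 4; -53.1 -17.7 3 0 0 -0.598 4; -53.1 -17.7 3 0 0 -0.598 4; -53.1 -17.7 3 0 0 -0.598 4; -53.1 -17.7 3 0 0 -0.598 4; -53.1 -17.7 3 0 0 -0.598 4; -53.1 -17.7 3 0 0 -0.598 4; -53.1 -17.7 3 0 0 -0.598 4; -53.1 -17.7 3 0 0 -0.598 4; -53.1 -17.7 3 0 0 -0.598 4; -53.1 -17.7 3 0 0 -0.598 4; -53.1 -17.7 3 0 0 -0.598 4; -53.1 -17.7 3 0 0 -0.598 4; -53.1 -17.7 3 0 0 -0.598 4; -53.1 -17.7 3 0 0 -0.598 4"

```text
time_s: 1.9
tool_pos: [0.6967, 0.2105, 0.2007]
eef_rot: [[-0.99, -0.138, 0.0], [-0.138, 0.99, 0.0], [-0.0, 0.0, -1.0]]
force: [-0.2, 0.0, -0.1]
opening: 0.0401
grip_force: 0.0
```

Request:
move_arm:
  deltas: "0 0 4.5 0 0 0 4; 0 0 8.5 0 0 0 4; 0 0 8.5 0 0 0 4; 1 0 8.5 0 0 0 4; 2 0 8.5 0 0 0 4; 2.6 0 8.5 0 0 0 4; 3.2 0 8.5 0 0 0 4; 3.8 0 8.5 0 0 0 4; 4.4 0 8.4 0 0 0 4; 5 0 8.3 0 0 0 4; 5.5 0 8.2 0 0 0 4; 6 0 8 0 0 0 4; 6.5 0 7.8 0 0 0 4; 7 0 7.6 0 0 0 4; 7.5 0 7.4 0 0 0 4; 8 0 7.2 0 0 0 4; 8.5 0 7 0 0 0 4; 9 0 7 0 0 0 4; 9.5 0 7 0 0 0 4; 10 0 7 0 0 0 4"

```text
time_s: 3.9
tool_pos: [0.5979, 0.1962, 0.1308]
eef_rot: [[-0.991, -0.137, 0.001], [-0.137, 0.991, 0.0], [-0.001, 0.0, -1.0]]
force: [4.9, 0.4, 8.7]
opening: 0.0403
grip_force: 3.9
```

```bash
python3 - <<'E'
from h import *
for n in("scene","top"):
    d=snapshot(n);np.savez(n+"1.npz",**d)
    p=d["pixels"][:,:,::-1];cv2.imwrite(f"pics/{n}1.png",p)
a=cv2.imread("pics/scene1.png")[120:320,200:520];b=cv2.imread("pics/top1.png")[90:310,140:480]
cv2.imwrite("pics/c1.png",np.vstack([cv2.resize(a,(480,300)),cv2.resize(b,(480,300))]))
E
```

```text
(no output)
```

View pics/c1.png

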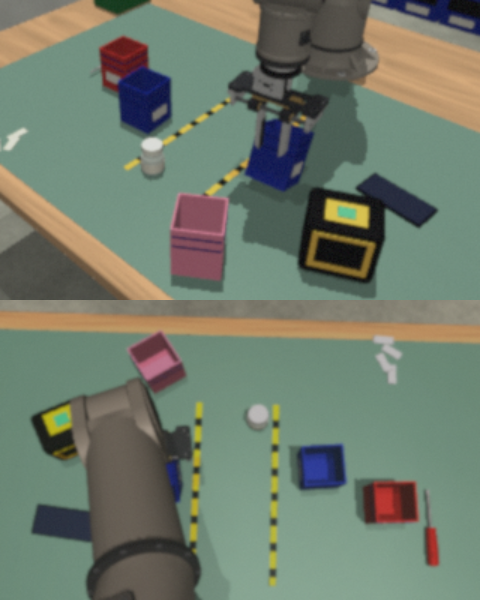

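The left crate is tilted but hasn't fallen yet, with the fingers still behind it. I'll keep pushing.

Request:
move_arm:
  deltas: "0.6 0 0 0 0 0 4; 1.2 0 0 0 0 0 4; 1.8 0 0 0 0 0 4; 2.4 0 0 0 0 0 4; 3 0 0 0 0 0 4; 3.5 0 0 0 0 0 4; 4 0 0 0 0 0 4; 4 0 0 0 0 0 4; 4 0 0 0 0 0 4"

```text
time_s: 4.9
tool_pos: [0.5633, 0.192, 0.1357]
eef_rot: [[-0.991, -0.136, 0.011], [-0.136, 0.991, 0.004], [-0.012, 0.003, -1.0]]
force: [7.6, -1.5, 52.4]
opening: 0.04
grip_force: 21.0
```

```bash
python3 - <<'E'
from h import *
d=snapshot("scene");p=d["pixels"][:,:,::-1]
cv2.imwrite("pics/c2.png",cv2.resize(p[170:270,320:440],(720,600),interpolation=3))
E
```

```text
(no output)
```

View pics/c2.png

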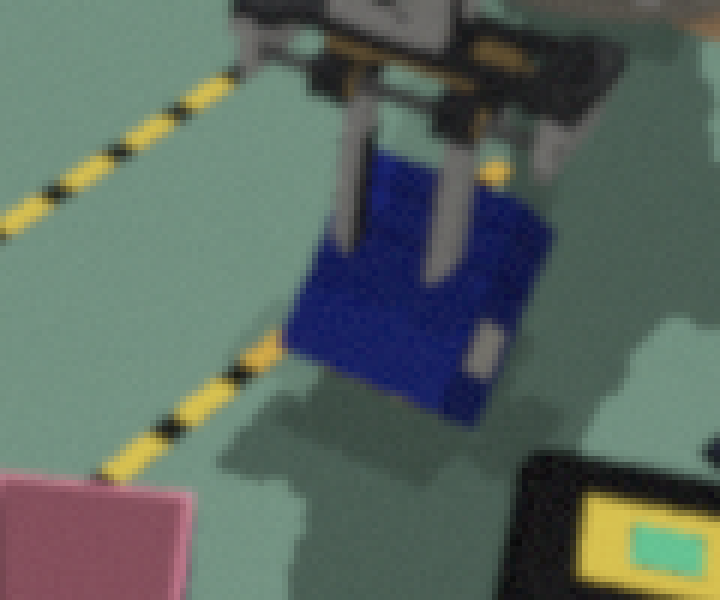

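The crate is tilted about 45°. The fingers are on its far wall and pressing too hard, so I'll ease off by sliding up along the wall.

Request:
move_arm:
  deltas: "-0.3 0 -0.7 0 0 0 4; 0 0 -1.3 0 0 0 4; 0.4 0 -1.7 0 0 0 4; 0.8 0 -2 0 0 0 4"

```text
time_s: 5.35
tool_pos: [0.5492, 0.1894, 0.1501]
eef_rot: [[-0.991, -0.137, -0.002], [-0.137, 0.991, -0.001], [0.002, -0.0, -1.0]]
force: [0.4, 0.6, 0.0]
opening: 0.04
grip_force: 0.0
```

```bash
python3 - <<'E'
from h import *
d=snapshot("scene");p=d["pixels"][:,:,::-1]
cv2.imwrite("pics/c3.png",cv2.resize(p[150:270,310:450],(700,600),interpolation=3))
E
```

```text
(no output)
```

View pics/c3.png

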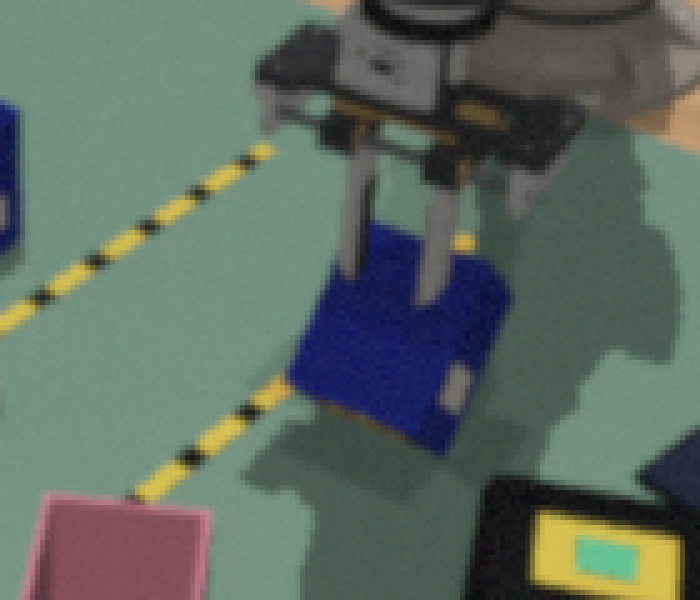

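The crate is near its balance point and the force is gone. I'll push on gently.

Request:
move_arm:
  deltas: "0.5 0 -0.2 0 0 0 4; 1 0 -0.5 0 0 0 4; 1.5 0 -0.8 0 0 0 4; 2 0 -1 0 0 0 4; 2 0 -1 0 0 0 4"

```text
time_s: 5.9
tool_pos: [0.5301, 0.1869, 0.1608]
eef_rot: [[-0.991, -0.137, 0.0], [-0.137, 0.991, 0.0], [-0.0, 0.0, -1.0]]
force: [0.6, -0.1, 0.0]
opening: 0.0396
grip_force: 0.0
```

```bash
python3 - <<'E'
from h import *
d=snapshot("scene");p=d["pixels"][:,:,::-1]
cv2.imwrite("pics/c4.png",cv2.resize(p[150:270,310:450],(700,600),interpolation=3))
E
```

```text
(no output)
```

View pics/c4.png

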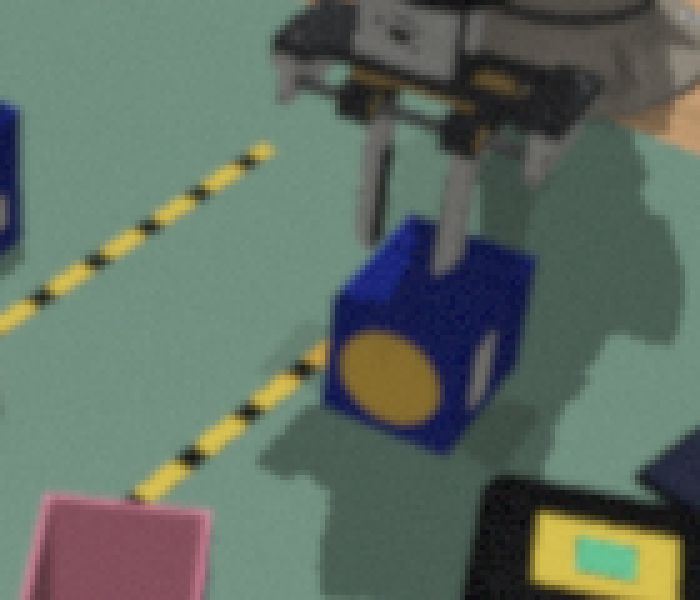

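The crate has fallen. It lies on its side with the round yellow stamp showing on the far face, at about (390,378) in the crop, so the left crate is the stamped one. Now the right crate.

```bash
python3 - <<'E'
from h import *
delta((.664,-.159,.22),np.pi/2+.084)
E
```

```text
cm [ -8.5  -36.1   -5.93] rv [0.    0.    0.053]
```

Request:
move_arm:
  deltas: "0 0 -5 0 0 0 4; -8.5 -36.1 -5.9 0 0 0.053 4; -8.5 -36.1 -5.9 0 0 0.053 4; -8.5 -36.1 -5.9 0 0 0.053 4; -8.5 -36.1 -5.9 0 0 0.053 4; -8.5 -36.1 -5.9 0 0 0.053 4; -8.5 -36.1 -5.9 0 0 0.053 4; -8.5 -36.1 -5.9 0 0 0.053 4; -8.5 -36.1 -5.9 0 0 0.053 4; -8.5 -36.1 -5.9 0 0 0.053 4; -8.5 -36.1 -5.9 0 0 0.053 4; -8.5 -36.1 -5.9 0 0 0.053 4; -8.5 -36.1 -5.9 0 0 0.053 4; -8.5 -36.1 4.6 0 0 0.053 4; -8.5 -36.1 4.6 0 0 0.053 4; -8.5 -36.1 4.6 0 0 0.053 4; -8.5 -36.1 4.6 0 0 0.053 4"

```text
time_s: 7.65
tool_pos: [0.6638, -0.1584, 0.1144]
eef_rot: [[-0.996, -0.085, -0.002], [-0.085, 0.996, 0.0], [0.002, 0.0, -1.0]]
force: [-0.5, -1.6, 0.8]
opening: 0.0402
grip_force: 0.0
```

Request:
move_arm:
  deltas: "1 0 0 0 0 0 4; 2 0 0 0 0 0 4; 2.6 0 0 0 0 0 4; 3.2 0 0 0 0 0 4; 3.8 0 -0.1 0 0 0 4; 4.4 0 -0.2 0 0 0 4; 5 0 -0.3 0 0 0 4; 5.5 0 -0.5 0 0 0 4; 6 0 -0.7 0 0 0 4; 6.5 0 -0.9 0 0 0 4; 7 0 -1.1 0 0 0 4; 7.5 0 -1.3 0 0 0 4; 8 0 -1.5 0 0 0 4; 8.5 0 -1.8 0 0 0 4; 9 0 -2.1 0 0 0 4; 9.5 0 -2.4 0 0 0 4; 10 0 -2.7 0 0 0 4; 10.5 0 -3.1 0 0 0 4; 11 0 -3.5 0 0 0 4; 11.5 0 -3.8 0 0 0 4"

```text
time_s: 9.65
tool_pos: [0.549, -0.1688, 0.1527]
eef_rot: [[-0.996, -0.084, -0.0], [-0.084, 0.996, 0.0], [0.0, 0.0, -1.0]]
force: [0.1, 0.6, -0.4]
opening: 0.0402
grip_force: 0.2
```

Request:
move_arm:
  deltas: "0.5 0 -0.3 0 0 0 4; 1 0 -0.6 0 0 0 4; 1.5 0 -0.9 0 0 0 4; 2 0 -1.2 0 0 0 4; 2.5 0 -1.5 0 0 0 4; 2.5 0 -1.5 0 0 0 4"

```text
time_s: 10.25
tool_pos: [0.5242, -0.1711, 0.1679]
eef_rot: [[-0.996, -0.084, 0.0], [-0.084, 0.996, -0.0], [-0.0, -0.0, -1.0]]
force: [-0.2, 1.0, -0.6]
opening: 0.04
grip_force: 0.2
```

```bash
python3 - <<'E'
from h import *
d=snapshot("scene");p=d["pixels"][:,:,::-1]
cv2.imwrite("pics/c5.png",cv2.resize(p[130:270,250:450],(800,560),interpolation=3))
E
```

```text
(no output)
```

View pics/c5.png

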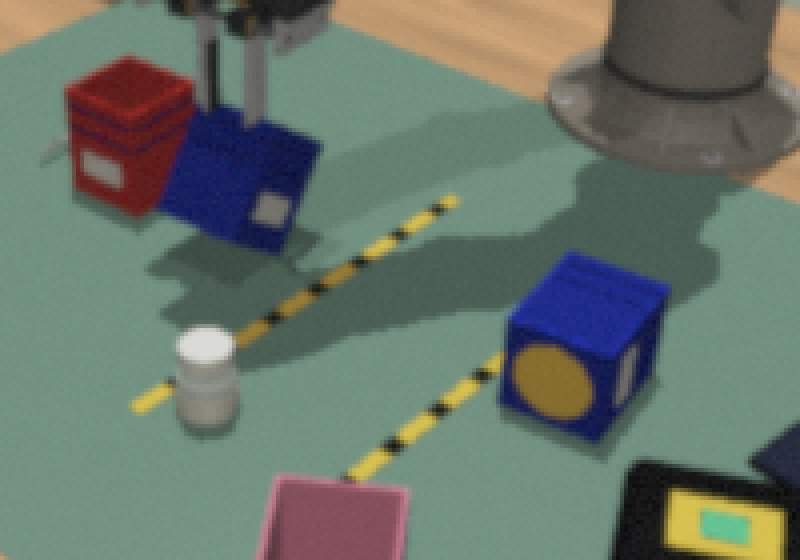

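The left crate lies flat with its stamp at (552,382). The right crate is tilted at the balance point and needs a bit more.

Request:
move_arm:
  deltas: "0.5 0 0 0 0 0 4; 1 0 0 0 0 0 4; 1.5 0 -0.2 0 0 0 4; 2 0 -0.4 0 0 0 4; 2.5 0 -0.7 0 0 0 4; 3 0 -1 0 0 0 4; 3 0 -4 0 0 0 4; 3 0 -7 0 0 0 4; 3 0 -7 0 0 0 4"

```text
time_s: 11.2
tool_pos: [0.4962, -0.1739, 0.2412]
eef_rot: [[-0.996, -0.084, 0.005], [-0.084, 0.996, -0.001], [-0.005, -0.001, -1.0]]
force: [-0.2, -0.3, -0.5]
opening: 0.0401
grip_force: 0.0
```

```bash
python3 - <<'E'
from h import *
d=snapshot("scene");p=d["pixels"][:,:,::-1]; t=snapshot("top");np.savez("top2.npz",**t);np.savez("scene2.npz",**d)
a=cv2.resize(p[130:270,250:450],(560,300));b=cv2.resize(t["pixels"][150:300,150:430,::-1],(560,300))
cv2.imwrite("pics/c6.png",np.vstack([a,b]))
E
```

```text
(no output)
```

View pics/c6.png

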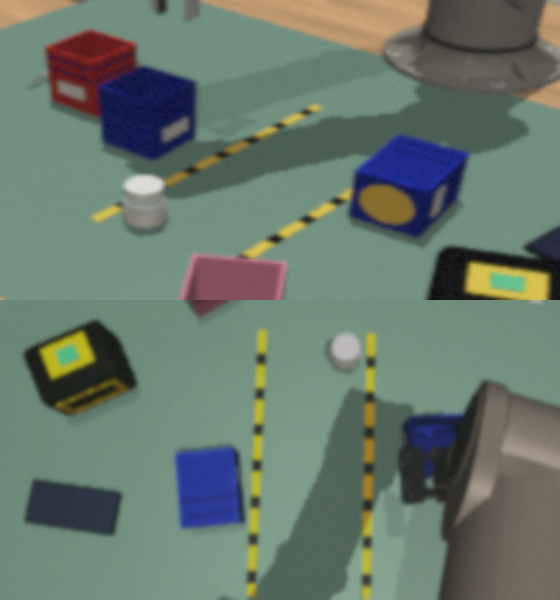

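The left crate is lying down. The right one is partly hidden and may have rocked back upright, so I'll move the arm over the lane and look again.

Request:
move_arm:
  deltas: "0 10 -3 0 0 0 4; 0 18 -3 0 0 0 4; 0 18 -3 0 0 0 4; 0 18 -3 0 0 0 4; 0 18 -3 0 0 0 4; 0 18 -3 0 0 0 4; 0 18 -3 0 0 0 4"

```text
time_s: 12.0
tool_pos: [0.4793, 0.0049, 0.2668]
eef_rot: [[-0.997, -0.083, -0.001], [-0.083, 0.997, -0.0], [0.001, -0.0, -1.0]]
force: [-0.1, -0.9, -0.0]
opening: 0.0399
grip_force: 0.0
```

```bash
python3 - <<'E'
from h import *
d=snapshot("scene");p=d["pixels"][:,:,::-1]; t=snapshot("top")
a=cv2.resize(p[150:220,250:350],(560,300));b=cv2.resize(t["pixels"][150:300,150:430,::-1],(560,300))
cv2.imwrite("pics/c7.png",np.vstack([a,b]))
for c in blobs(t,*BLUE):
    m=c.mean(0)
    if not(200<m[0]<420 and 150<m[1]<300):continue
    for z in(.115,.09):
        q=ray(t,c,z)[:,:2].astype(np.float32);r=cv2.minAreaRect(q);print(m,z,r,cv2.boxPoints(r).round(3).tolist())
print(read_state()["tool_pos"])
E
```

```text
[253.48818898 243.59055118] 0.115 ((0.47955581545829773, 0.17651250958442688), (0.11299022287130356, 0.0903671532869339), 7.431616306304932) [[0.4180000126361847, 0.21400000154972076], [0.42899999022483826, 0.12399999797344208], [0.5410000085830688, 0.13899999856948853], [0.5299999713897705, 0.2290000021457672]]
[253.48818898 243.59055118] 0.09 ((0.4807170033454895, 0.18019625544548035), (0.11543174088001251, 0.09231988340616226), 7.431598663330078) [[0.4180000126361847, 0.21899999678134918], [0.42899999022483826, 0.12700000405311584], [0.5440000295639038, 0.1420000046491623], [0.5320000052452087, 0.2329999953508377]]
[368.87610619 222.24778761] 0.115 ((0.552541971206665, -0.16861744225025177), (0.09185615926980972, 0.09192073345184326), 4.569212436676025) [[0.503000020980835, -0.12600000202655792], [0.5099999904632568, -0.21799999475479126], [0.6019999980926514, -0.210999995470047], [0.5950000286102295, -0.11900000274181366]]
[368.87610619 222.24778761] 0.09 ((0.5552804470062256, -0.17239145934581757), (0.0938410609960556, 0.09390700608491898), 4.569209098815918) [[0.5049999952316284, -0.1289999932050705], [0.5120000243186951, -0.22300000488758087], [0.6060000061988831, -0.2150000035762787], [0.5979999899864197, -0.12200000137090683]]
[0.47950885 0.00481723 0.26701364]
```

View pics/c7.png

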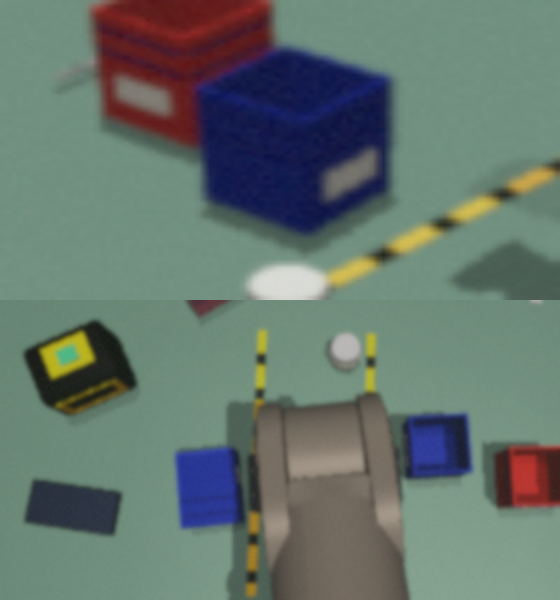

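The right crate rocked back upright after sliding about 33 mm. Its rim is square, about 92 mm each way, and it is centred near (0.553,-0.168). The left crate is lying: its 115×92 mm top is centred at (0.481,0.180). I'll tip the right crate again and keep the fingertips lower for longer.

```bash
python3 - <<'E'
from h import *
delta((.632,-.162,.24),np.pi/2+.08)
E
```

```text
cm [-13.83 -17.88   2.69] rv [-0.    -0.001  0.002]
```

Request:
move_arm:
  deltas: "-13.8 0 0 0 0 0 4; -13.8 0 0 0 0 0 4; -13.8 -5 0 0 0 0 4; -13.8 -10 0 0 0 0 4; -13.8 -15 0 0 0 0 4; -13.8 -17.9 1 0 0 0 4; -13.8 -17.9 2.7 0 0 0 4; -13.8 -17.9 2.7 0 0 0 4; -13.8 -17.9 2.7 0 0 0 4; -13.8 -17.9 7 0 0 0 4; -13.8 -17.9 11 0 0 0 4; -13.8 -17.9 15.2 0 0 0 4; -13.8 -17.9 15.2 0 0 0 4; -13.8 -17.9 15.2 0 0 0 4; -13.8 -17.9 15.2 0 0 0 4"

```text
time_s: 13.6
tool_pos: [0.6337, -0.1608, 0.1183]
eef_rot: [[-0.996, -0.084, 0.003], [-0.084, 0.996, -0.0], [-0.003, -0.001, -1.0]]
force: [-0.1, -0.0, 0.1]
opening: 0.0401
grip_force: 0.0
```

Request:
move_arm:
  deltas: "1 0 0 0 0 0 4; 2 0 0 0 0 0 4; 2.6 0 0 0 0 0 4; 3.2 0 0 0 0 0 4; 3.8 0 0 0 0 0 4; 4.4 0 -0.1 0 0 0 4; 5 0 -0.2 0 0 0 4; 5.5 0 -0.3 0 0 0 4; 6 0 -0.4 0 0 0 4; 6.5 0 -0.6 0 0 0 4; 7 0 -0.8 0 0 0 4; 7.5 0 -1 0 0 0 4; 8 0 -1.2 0 0 0 4; 8.5 0 -1.3 0 0 0 4; 9 0 -1.4 0 0 0 4; 9.5 0 -1.5 0 0 0 4; 10 0 -1.6 0 0 0 4; 10.5 0 -1.7 0 0 0 4; 11 0 -1.8 0 0 0 4; 11.5 0 -2 0 0 0 4"

```text
time_s: 15.6
tool_pos: [0.5193, -0.1706, 0.1372]
eef_rot: [[-0.996, -0.084, 0.004], [-0.084, 0.996, -0.001], [-0.004, -0.001, -1.0]]
force: [5.4, 1.8, 17.7]
opening: 0.04
grip_force: 6.9
```

Request:
move_arm:
  deltas: "0.5 0 -0.2 0 0 0 4; 1 0 -0.4 0 0 0 4; 1.5 0 -0.6 0 0 0 4"

```text
time_s: 15.9
tool_pos: [0.5025, -0.1719, 0.1422]
eef_rot: [[-0.996, -0.084, 0.001], [-0.084, 0.996, -0.0], [-0.001, -0.0, -1.0]]
force: [1.0, -0.8, 5.2]
opening: 0.0399
grip_force: 2.1
```

Request:
move_arm:
  deltas: "0.4 0 -0.1 0 0 0 4; 0.8 0 -0.3 0 0 0 4; 1.2 0 -0.4 0 0 0 4; 1.6 0 -0.6 0 0 0 4"

```text
time_s: 16.3
tool_pos: [0.4858, -0.173, 0.1472]
eef_rot: [[-0.996, -0.084, -0.001], [-0.084, 0.996, 0.0], [0.001, 0.0, -1.0]]
force: [0.7, 0.2, -0.3]
opening: 0.0402
grip_force: 0.0
```

```bash
cat >>h.py <<'E'
def look():
    d=snapshot("scene");
    for c in blobs(d,*BLUE,amin=100):
        m=c.mean(0)
        if 240<m[0]<450 and 130<m[1]<280: print("blue",m.round(1),c.min(0),c.max(0),cv2.contourArea(c),cv2.minAreaRect(c))
    return d
E
python3 - <<'E'
from h import *
look()
E
```

```text
blue [397.7 216.8] [377 193] [417 239] 821.5 ((394.2810363769531, 215.60218811035156), (36.99368667602539, 42.80331802368164), 19.98310661315918)
blue [318.2 168.7] [298 149] [336 188] 697.5 ((318.10003662109375, 167.80001831054688), (31.304948806762695, 31.75216293334961), 26.56505012512207)
```

Request:
move_arm:
  deltas: "0.5 0 0 0 0 0 4; 1 0 0 0 0 0 4; 1.5 0 -0.2 0 0 0 4; 1.5 0 -0.2 0 0 0 4"

```text
time_s: 16.75
tool_pos: [0.4711, -0.1745, 0.1497]
eef_rot: [[-0.996, -0.084, -0.0], [-0.084, 0.996, 0.0], [0.0, 0.0, -1.0]]
force: [-0.2, 0.5, 0.2]
opening: 0.0402
grip_force: 0.0
```

```bash
python3 - <<'E'
from h import *
look()
E
```

```text
blue [397.8 217. ] [377 193] [417 239] 818.5 ((394.4708251953125, 215.58029174804688), (37.335426330566406, 42.6324462890625), 19.98310661315918)
blue [324.  167.8] [307 151] [341 188] 877.0 ((323.9704284667969, 168.57101440429688), (34.846160888671875, 35.84615707397461), 22.61986541748047)
```

Request:
move_arm:
  deltas: "0 0 -5 0 0 0 4; 0 0 -9 0 0 0 4; 0 0 -10 0 0 0 4; -4 10 -10 0 0 0 4; -4 18 -10 0 0 0 4; -4 18 -10 0 0 0 4; -4 18 -10 0 0 0 4; -4 18 -10 0 0 0 4; -4 18 -10 0 0 0 4"

```text
time_s: 17.7
tool_pos: [0.4964, 0.0091, 0.249]
eef_rot: [[-0.996, -0.086, -0.001], [-0.086, 0.996, -0.0], [0.001, -0.0, -1.0]]
force: [-0.8, -0.4, -0.2]
opening: 0.0403
grip_force: 0.0
```

```bash
python3 - <<'E'
from h import *
t=snapshot("top");d=look()
for c in blobs(t,*BLUE):
    m=c.mean(0)
    if not(200<m[0]<420 and 150<m[1]<330):continue
    q=ray(t,c,.09)[:,:2].astype(np.float32);r=cv2.minAreaRect(q);print(m,r,cv2.boxPoints(r).round(3).tolist())
for c in blobs(t,(0,150,80),(6,255,255)):print("red",c.mean(0),ray(t,c,.1).min(0),ray(t,c,.1).max(0))
s=read_state();print(s["qpos"].round(2),s["tool_pos"])
delta((.478,.266,.23),.13)
cv2.imwrite("pics/d.png",np.vstack([cv2.resize(d["pixels"][140:210,250:350,::-1],(560,290)),cv2.resize(t["pixels"][150:300,150:430,::-1],(560,300))]))
E
```

```text
blue [394.7 218.7] [375 193] [416 239] 845.5 ((394.4416198730469, 215.66058349609375), (37.335426330566406, 42.80331802368164), 19.98310661315918)
blue [325.1 169. ] [308 152] [342 188] 908.0 ((325.0, 170.0), (36.0, 34.0), 90.0)
[371.5078125 268.4453125] ((0.41500845551490784, -0.1802626997232437), (0.11359454691410065, 0.09300214797258377), 4.661712169647217) [[0.35499998927116394, -0.13899999856948853], [0.3619999885559082, -0.23100000619888306], [0.4749999940395355, -0.22200000286102295], [0.46799999475479126, -0.1289999932050705]]
[253.48031496 243.5511811 ] ((0.48080161213874817, 0.18027237057685852), (0.11615902930498123, 0.09178419411182404), 7.864788055419922) [[0.4169999957084656, 0.21799999475479126], [0.4300000071525574, 0.12700000405311584], [0.5450000166893005, 0.14300000667572021], [0.5320000052452087, 0.23399999737739563]]
red [445.74137931 270.5       ] [ 0.37705805 -0.41317266  0.1       ] [ 0.45142413 -0.39290912  0.1       ]
red [419.19444444 237.50925926] [ 0.46646468 -0.3703251   0.1       ] [ 0.55366587 -0.27870024  0.1       ]
[-0.22  0.11  0.08  1.98 -0.01  1.05  1.52] [0.49642445 0.00749826 0.24919142]
cm [-0.31 25.91  1.91] rv [-1.000e-03 -0.000e+00  1.524e+00]
```

Both crates are lying now: the right crate's top measures 114×93 mm, centred at (0.415,-0.180). Next I'll push the stamped crate from its outer (left) side.

Request:
move_arm:
  deltas: "-0.3 25.9 1.9 0 0 1.524 4; -0.3 25.9 1.9 0 0 1.524 4; -0.3 25.9 1.9 0 0 1.524 4; -0.3 25.9 1.9 0 0 1.524 4; -0.3 25.9 1.9 0 0 1.524 4; -0.3 25.9 1.9 0 0 1.524 4; -0.3 25.9 1.9 0 0 1.524 4; -0.3 25.9 1.9 0 0 1.524 4; -0.3 25.9 1.9 0 0 1.524 4; -0.3 25.9 1.9 0 0 1.524 4; -0.3 25.9 1.9 0 0 1.524 4; -0.3 25.9 1.9 0 0 1.524 4; -0.3 25.9 1.9 0 0 1.524 4; -0.3 25.9 1.9 0 0 1.524 4; -0.3 25.9 1.9 0 0 1.524 4; -0.3 25.9 1.9 0 0 1.524 4"

```text
time_s: 19.4
tool_pos: [0.4778, 0.2666, 0.2304]
eef_rot: [[-0.132, 0.991, -0.0], [0.991, 0.132, -0.0], [-0.0, -0.0, -1.0]]
force: [-0.5, 0.0, -0.3]
opening: 0.0401
grip_force: 0.0
```

```bash
python3 - <<'E'
from h import *
s=read_state();print(s["qpos"].round(2))
delta((.478,.266,.06),.13)
E
```

```text
[-0.68  0.22  0.06  1.9  -0.02  1.03 -0.48]
cm [-6.000e-02  1.000e-02  1.704e+01] rv [-0.     0.     0.002]
```

Request:
move_arm:
  deltas: "0 0 5 0 0 0 4; 0 0 10 0 0 0 4; 0 0 14 0 0 0 4; 0 0 17 0 0 0 4; 0 0 17 0 0 0 4; 0 0 17 0 0 0 4; -1.2 0 17 0 0 0 4; -2.2 0 17 0 0 0 4; -3 0 17 0 0 0 4; -3.6 0 17 0 0 0 4; -4.3 0 17 0 0 0 4; -5 0 17 0 0 0 4; -5.8 0 17 0 0 0 4; -6.6 0 17 0 0 0 4; -7.4 0 17 0 0 0 4; -8.2 0 17 0 0 0 4; -9 0 17 0 0 0 4; -9.8 0 17 0 0 0 4; -10.6 0 17 0 0 0 4; -11.4 0 17 0 0 0 4"

```text
time_s: 21.4
tool_pos: [0.4926, 0.153, 0.0604]
eef_rot: [[-0.131, 0.991, -0.0], [0.991, 0.131, -0.0], [-0.0, -0.0, -1.0]]
force: [-0.2, 2.5, 2.1]
opening: 0.0398
grip_force: 1.1
```

```bash
cat >>h.py <<'E'
def stamp(d):
    for c in blobs(d,(15,110,70),(30,255,255),40):
        m=c.mean(0)
        if 250<m[0]<420 and 130<m[1]<250 and cv2.contourArea(c)>150:
            (u,v),ax,an=cv2.fitEllipse(c);print("stamp px",u,v,ax,"at z=.045",ray(d,(u,v),.045).round(3))
E
python3 - <<'E'
from h import *
d=look();stamp(d)
E
```

```text
blue [368.8 206.7] [354 185] [381 229] 326.0 ((366.15386962890625, 208.23077392578125), (44.29225158691406, 24.103225708007812), 78.11134338378906)
blue [325.1 169.1] [308 152] [342 187] 902.5 ((325.0, 169.5), (35.0, 34.0), 90.0)
stamp px 363.92889404296875 215.2178192138672 (13.577807426452637, 18.987804412841797) at z=.045 [[0.549 0.106 0.045]]
```

The stamp is at about (0.549,0.106), height 45 mm assumed, and the push is going straight. About 7.6 cm remain.

Request:
move_arm:
  deltas: "-0.8 0 0 0 0 0 4; -1.6 0 0 0 0 0 4; -2.4 0 0 0 0 0 4; -3.2 0 0 0 0 0 4; -4 0 0 0 0 0 4; -4.8 0 0 0 0 0 4; -5.6 0 0 0 0 0 4; -6.4 0 0 0 0 0 4; -7.1 0 0 0 0 0 4; -7.6 0 0 0 0 0 4; -7.6 0 0 0 0 0 4; -5 0 0 0 0 0 4; -1 0 0 0 0 0 4; 3 0 -3 0 0 0 4; 5 0 -12 0 0 0 4; 10 0 -16 0 0 0 4; 18 0 -18 0 0 0 4; 18 0 -18 0 0 0 4; 18 0 -18 0 0 0 4; 18 0 -18 0 0 0 4"

```text
time_s: 23.45
tool_pos: [0.4683, 0.3366, 0.2422]
eef_rot: [[-0.135, 0.991, 0.002], [0.991, 0.135, 0.003], [0.003, 0.002, -1.0]]
force: [0.3, -0.2, -0.5]
opening: 0.0398
grip_force: 0.0
```

```bash
python3 - <<'E'
from h import *
d=look();stamp(d);t=snapshot("top")
for c in blobs(t,*BLUE):
    m=c.mean(0)
    if not(200<m[0]<420 and 150<m[1]<330):continue
    q=ray(t,c,.09)[:,:2].astype(np.float32);r=cv2.minAreaRect(q);print(m,r,cv2.boxPoints(r).round(3).tolist())
t0=dict(np.load("top0.npz"));df=np.abs(t["pixels"].astype(int)-t0["pixels"]).sum(2)
for n,(u,v) in dict(jar=(323,175),phone=(187,253),printer=(187,180),red=(417,238),pink=(250,135),drv=(446,265)).items():print(n,df[v-12:v+13,u-12:u+13].mean())
cv2.imwrite("pics/f.png",np.vstack([cv2.resize(d["pixels"][120:280,240:470,::-1],(560,300)),cv2.resize(t["pixels"][150:300,150:430,::-1],(560,300))]))
E
```

```text
blue [353.7 199.1] [334 178] [372 221] 827.5 ((353.2843322753906, 197.10861206054688), (35.15752029418945, 41.8272705078125), 42.709388732910156)
blue [325.  168.9] [308 152] [342 187] 902.0 ((325.0, 169.5), (35.0, 34.0), 90.0)
stamp px 343.95782470703125 207.05589294433594 (12.770792007446289, 18.819110870361328) at z=.045 [[0.559 0.029 0.045]]
[371.66929134 268.60629921] ((0.41547730565071106, -0.1806713193655014), (0.11372220516204834, 0.09179605543613434), 3.025597095489502) [[0.35600000619888306, -0.1379999965429306], [0.3610000014305115, -0.23000000417232513], [0.4749999940395355, -0.2240000069141388], [0.4699999988079071, -0.13199999928474426]]
[306.0483871  238.33870968] ((0.5009126663208008, 0.02092576026916504), (0.11423923820257187, 0.08792833983898163), 7.166799068450928) [[0.4390000104904175, 0.05700000002980232], [0.44999998807907104, -0.029999999329447746], [0.5630000233650208, -0.01600000075995922], [0.5519999861717224, 0.07199999690055847]]
jar 18.5072
phone 52.3216
printer 12.0864
red 11.1072
pink 14.936
drv 15.3056
```

View pics/f.png

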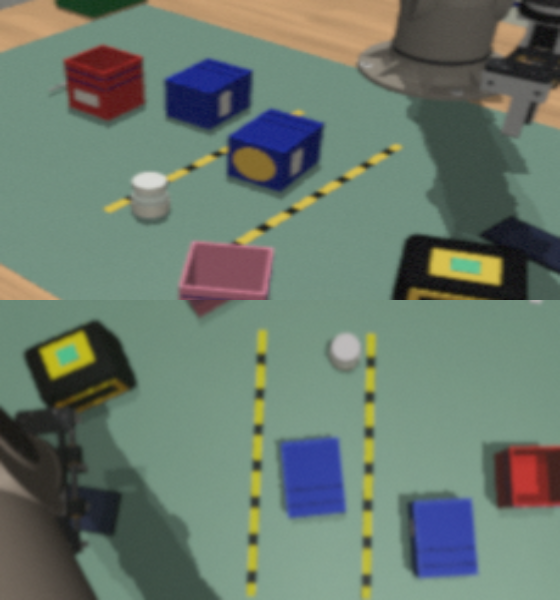

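The stamped crate lies on its side with the stamp facing away. It spans y -0.030 to 0.072, inside the lane's inner edges at -0.062 and 0.108. The other crate lies right of the lane, and the arm is clear. Nothing else looks moved; the higher change at the phone comes from the arm covering part of it.

```bash
python3 -c "
from plant import ticket
print(ticket.close_job())"
```

```text
the job is handed in; nothing more can be done
None
```

I handed the job in at about 23.5 s: both crates lie on their sides facing away from the robot, and the stamped one (it stood on the left) is wholly inside the lane. The right crate rocked back upright once and needed a second tip, and during the first tip the wrist force reached about 52 N.

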